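# Turn two parts boxes right way up and stack them

## Robot

A 6-joint arm with a two-finger parallel gripper is mounted at the origin on the work surface. World frame = base frame: x ahead of the robot, y to its left, z up, the work surface at z = 0. Lengths are in mm, angles in rad, forces in N, time in s.
With the tool pointing down it reaches from about 300 to 775 mm from the base axis. Payload 14.6 kg.
Tool frame: the origin (TCP) lies on the centre line of the jaws, within the pads' length; the fingertips stand manip.finger_overhang ahead of it and the grasp point (between the pads) lies 11 mm behind it (manip.finger_overhang is the distance from the TCP to the fingertips, in mm); y points along the fingers, x is the direction in which the jaws open and shut, and the axes are right-handed (so a half turn about y gives the same grasp; the last joint's range is limited). The gripper opens to 94 mm and grips with 3 to 60 N. Pads are 16 mm wide; open, the fingers measure 119 mm over their backs; the gripper's body (75 mm by 177 mm) begins 78 mm behind the grasp point.
Start: joints at [-1.246, 0.3, 1.521, -0, 1.321, -0.067], TCP at [210.011, -508.315, 213.446] pointing down, gripper open.
Joint ranges: [-3.03, 3.03], [-0.79, 2.21], [0.23, 2.52], [-1.04, 4.18], [0, 3.07], [-2.55, 2.55]. Speed limits (rad/s): [2.22, 2.22, 2.57, 3.14, 3.14, 3.14].

## Interface

Orientations are given as [roll, pitch, yaw] about the fixed x, y, z axes, in that order (R = Rz(yaw) Ry(pitch) Rx(roll)).
In Python, from cell import monitor, viewer, ticket, manip gives the robot as it stands.
- The arm moves only by the shell command python3 -m jog 'ROWS' [FORCE]. ROWS is JSON, a list of rows, each an object of numbers: "grip": the finger opening in cm, from 0 to 9.4; "dx", "dy", "dz": the shift along the tool's x, y, z in cm; "spin": the turn about the tool's y in degrees. In form: [{"grip": .., "dx": .., "dy": .., "dz": .., "spin": ..}, ...]. A call has 1 to 20 rows; each row is the pose to reach, as a shift and turn from the pose commanded when the call began, along the tool's axes at that moment; what a row does not reach only later rows make up. A row lasts 1/8 s, in which the tool goes at most 62.5 mm and 10.7 degrees, less where a joint would pass 70% of its speed; a pose out of reach is approached as far as the arm can. A call with a gripper value outside its range is refused whole. The fingers move at their own pace and stop on an object; FORCE is the grip in N (left out, the last holds). Time passes only in rows, so rows that repeat a pose let the fingers close. It gives the time, the measured TCP pose, the force and the opening at its end, in the units of the state.
- monitor.read_state(): the state, without advancing time (a new reading comes with each control period).
- viewer.camera(name): name is "scene" or "top"; returns a dict with "color" (400x640x3 uint8, red, green, blue), "vertical_fov" (degrees; the focal length in pixels is half the picture's height over the tangent of half this angle, whatever the lens; pixels are square), "cx", "cy" (the principal point, pixels), "rvec" (rotation vector, rad) and "tvec" (3), from world to camera coordinates, as OpenCV has them. Camera axes: x right, y down, z forward; pixel columns grow to the right and rows downward; lengths in mm; the calibration is good to about 2 mm. A picture is of the moment at which its call begins. There is no depth.
- ticket.sign_off(): hands the job in, once; it reports no verdict.
The state is a dict: "clock": time; "joints": joint angles; "qd": joint speeds; "effort": joint torques, N m; "eef_pos": TCP position; "eef_rot": TCP orientation; "wrist_force": force on the tool from outside, world axes, zero at the start; "moment": the same for the moment, N m; "finger_gap": finger opening in mm.
Only numpy, scipy, OpenCV 4.12 (cv2) and the standard library are available. Lean on these libraries where they do the work, as an engineer would, in place of code of your own. Each camera call takes 0.05 s, during which the arm holds its last target. There are 200 camera calls.

## Task

Two of the three lidded parts boxes on the bench were put down on their lids. Turn each of these right way up, keeping hold of base and lid together so that no lid comes off and no box drops or topples, and stack both squarely, one on the other, on the third box, which already stands right way up and stays where it is. If you have to change your grip, a box can be stood on its small end half-way; leave the tools and other things on the bench alone.

Things in the scene. Friction and masses are not known exactly. Their poses are not given: they have to be found in the camera images.
- box_a: dark grey base, 96 x 56 x 28 mm, of parts box a, under or over its yellow lid: together 96 x 56 x 56 mm, flush outside, seam half-way. Origin: middle of the base's underside; z points from it towards the lid, x along the 96 mm, y across the 56 mm. Starts lying on its lid: z down, origin 56 mm, seam 28 mm above the bench. Whole box 0.25 to 0.4 kg.
- lid_a: yellow lid, 96 x 56 x 28 mm, of box a, blank white label on its closed face. Unlatched: it slips 12 mm over a neck of the base with 1.5 mm play and stays behind if only the base is lifted lid-down; fingers closed across the 56 mm width over the seam hold both. Origin: middle of its open (seam) side, z towards its closed face; seated, 28 mm along z from the base's origin.
- box_b: dark grey base of parts box b: same size, frame and start (lying on its lid, z down) as box a. Either box may go on the stack first. Boxes a and b stand steadily on either 56 x 56 mm end (96 mm tall) with the lid on. At the start the 96 mm length of all three boxes runs roughly sideways (along world y, within 0.4 rad).
- lid_b: yellow lift-off lid of box b, the same as that of box a.
- box_c: dark grey base of parts box c, same size and frame, standing right way up on the bench: z up, origin on the bench, lid top 56 mm up. The stack is built on it: squarely stacked, the other two bases' origins lie over its origin, 56 and 112 mm above the bench, 96 mm sides along its 96 mm sides, either end round.
- lid_c: yellow lift-off lid of box c, the same as that of box a, seated on its base from the start.
- pliers: bystander: slip-joint pliers with blue handles, 200 mm long, 18 mm high, lying flat. Origin on the bench near the pivot, x towards the jaws.
- wrench: bystander: steel spanner 190 mm long, lying flat. Origin under its middle.
- hammer: bystander: hammer 290 mm long with a wooden handle, lying flat. Origin under its middle.
- tape: bystander: black tape measure 68 x 36 x 62 mm, standing on its edge. Origin under its middle.
- discs: bystander: pile of four cutting discs, 115 mm across, 12 mm high. Origin under its middle.
- angle: bystander: offcut of steel angle, 170 mm long, 40 mm wide and 40 mm high. Origin under its middle.
- tub: bystander: white plastic grease tub with a red lid, 90 mm across, 75 mm tall, standing. Origin under its middle. (Out of the way at the edges of the bench are also fixed, taller things: a vice at the right, a blue bin at the left, a steel stand with a grinder at the far left, all at least 0.7 m from the robot's base.)
Not all that is in view belongs to the job. What is shaped like the lid_b but green is not meant. Leave any red or turquoise look-alike of the lid_a alone.

How it is judged (in metres and radians):
At the end, for the whole second after the job is handed in: Boxes a and b stand right way up, lids fully seated, one on the other on box c (in either order), each centred on box c within 15 mm and in line with it within about 10 degrees, at rest; box c is still right way up within 25 mm of its first place (angle between each of box_a, box_b, box_c's own z axis and vertical below 0.06 rad and horizontal distance between each of box_a, box_b and box_c below 0.015 m and angle between the x axis of each of box_a, box_b and the x axis of box_c, either way round below 0.17 rad and linear speed of each of box_a, box_b below 0.02 m/s and distance of box_c from where it was at the start of the episode below 0.025 m and z of lid_a in the frame of box_a below 0.031 m and z of lid_b in the frame of box_b below 0.031 m and z of lid_c in the frame of box_c below 0.031 m and ((height (world z) of box_a between 0.051 and 0.061 m and height (world z) of box_b between 0.106 and 0.118 m) or (height (world z) of box_b between 0.051 and 0.061 m and height (world z) of box_a between 0.106 and 0.118 m))); the robot touches nothing.
It fails at once if the lid of a box comes off or nearly off (10 mm open) (distance between lid_a and box_a above 0.038 m or distance between lid_b and box_b above 0.038 m or distance between lid_c and box_c above 0.038 m).
It fails at once if box a or b drops or topples (moves faster than 0.5 m/s with no finger on it) ((linear speed of box_a above 0.5 m/s and contact force between each of box_a, lid_a and the fingers below 0.2 N) or (linear speed of box_b above 0.5 m/s and contact force between each of box_b, lid_b and the fingers below 0.2 N)).
It fails at once if box c is pushed more than 25 mm away (distance of box_c from where it was at the start of the episode above 0.025 m).
It fails at once if a bystander (tools, tape, discs, angle, tub) is moved by more than 30 mm (distance of any of pliers, wrench, hammer, tape, discs, angle, tub from where it was at the start of the episode above 0.03 m).
It fails at once if the tape or the tub is knocked over (angle between any of tape, tub's own z axis and vertical above 0.5 rad).
It also fails if it takes over 72 s, if anything falls off the work surface, if the arm or the gripper's body presses on something with over 40 N, if the wrist force passes 120 N, or if a joint passes its speed limit or range.

## Working session

There is one attempt and no reset: what is moved stays moved. The work goes in short steps, Python scripts to look and compute and a shell command to move; the robot and the scene stay as the last step left them, time stands still between calls to the robot, and variables do not carry over. Pictures are saved under pics/ and viewed, about 8 in all and at most 12, crops included, and the job is handed in when it is done.

```bash
ls; mkdir -p pics; python3 - <<'E'
from cell import monitor, viewer, manip
import cv2,json
s=monitor.read_state();print(s)
print(manip.finger_overhang, dir(manip))
for n in("scene","top"):
    c=viewer.camera(n);cv2.imwrite(f"pics/{n}0.png",cv2.cvtColor(c["color"],cv2.COLOR_RGB2BGR))
    print({k:v for k,v in c.items() if k!="color"})
E
```

```text
pics
{'clock': 0.0, 'joints': array([-1.24558681e+00,  3.00497034e-01,  1.52156952e+00, -7.25473971e-07,
        1.32073057e+00, -6.65841271e-02]), 'qd': array([ 0.0001884 ,  0.00140046,  0.00197072, -0.00043793, -0.00049794,
        0.00071815]), 'effort': array([ 3.46204279e-04, -5.31800687e+01, -3.52739918e+01,  7.08630262e-02,
        2.44083098e-02, -9.97927509e-05]), 'eef_pos': array([ 209.93848617, -508.0775288 ,  212.87700206]), 'eef_rot': array([-1.57071689e+00,  1.20184849e-03, -1.17900245e+00]), 'wrist_force': array([-0.60717963, -0.27028703,  0.05383303]), 'moment': array([-0.0260159 , -0.02743637,  0.00323927]), 'finger_gap': 93.84169959510976}
8.0 ['Unreachable', '__class__', '__delattr__', '__dict__', '__dir__', '__doc__', '__eq__', '__format__', '__ge__', '__getattribute__', '__getstate__', '__gt__', '__hash__', '__init__', '__init_subclass__', '__le__', '__lt__', '__module__', '__ne__', '__new__', '__reduce__', '__reduce_ex__', '__repr__', '__setattr__', '__sizeof__', '__str__', '__subclasshook__', '__weakref__', 'finger_overhang']
{'vertical_fov': 47.84206217742893, 'cx': 316.8153359786831, 'cy': 208.06968197352433, 'rvec': array([ 1.96639213,  1.10725353, -0.5655391 ]), 'tvec': array([-290.22645138, -200.54399091, 1700.84837629])}
{'vertical_fov': 55.57906407175332, 'cx': 324.59469583938505, 'cy': 203.99848407840855, 'rvec': array([ 2.1808603 , -2.1747401 ,  0.06102713]), 'tvec': array([3.37682708e-01, 5.11517727e+02, 1.44453850e+03])}
```

View pics/top0.png

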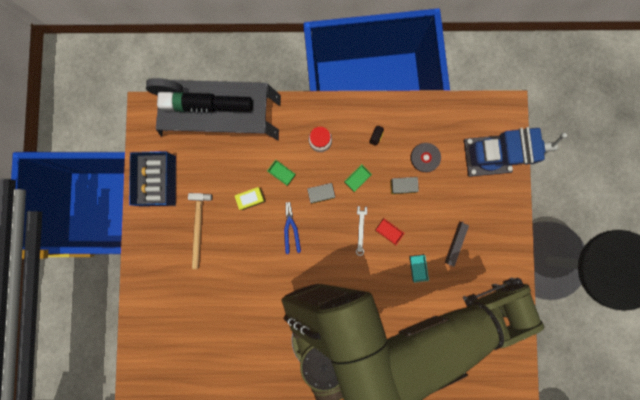

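View pics/scene0.png

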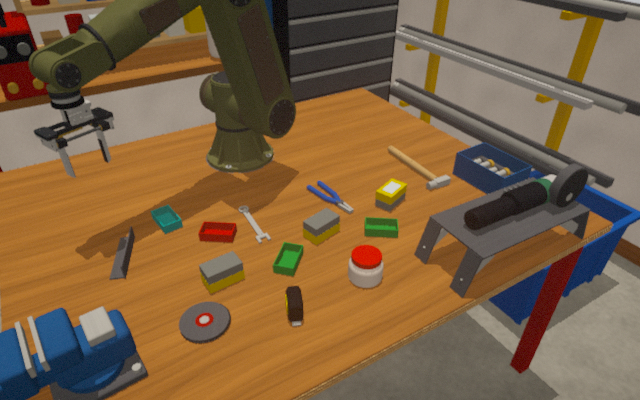

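Top view: box c shows its white label at (249,198), lid up. The two grey lid-down bases are at (320,193) and (405,185). Look-alikes are the green lids at (281,173) and (357,179), the red one at (390,231) and the turquoise one at (419,268). The targets are the two grey-topped boxes with yellow underneath. I'll measure them next, and check the choice in one close crop.

```bash
cat > h.py <<'E'
import numpy as np, cv2
from cell import monitor, viewer
def cam(n):
    c=viewer.camera(n);c["R"]=cv2.Rodrigues(c["rvec"])[0];c["f"]=200/np.tan(np.radians(c["vertical_fov"])/2);return c
def ray(c,uv,z):
    uv=np.atleast_2d(np.asarray(uv,float));d=np.c_[(uv[:,0]-c["cx"])/c["f"],(uv[:,1]-c["cy"])/c["f"],np.ones(len(uv))]@c["R"]
    o=-c["R"].T@c["tvec"];return (o+d*((z-o[2])/d[:,2])[:,None])[:,:2]
def proj(c,p):
    q=np.atleast_2d(p)@c["R"].T+c["tvec"];return q[:,:2]/q[:,2:]*c["f"]+[c["cx"],c["cy"]]
def rect(c,m,z,near=None):
    out=[]
    for k in cv2.findContours(m.astype(np.uint8),cv2.RETR_EXTERNAL,cv2.CHAIN_APPROX_NONE)[0]:
        if cv2.contourArea(k)<150: continue
        u=k[:,0].mean(0)
        if near is not None and np.hypot(*(u-near))>18: continue
        w=ray(c,k[:,0],z).astype(np.float32);(x,y),(a,b),t=cv2.minAreaRect(w)
        if a<b:a,b,t=b,a,t+90
        out.append((u.round(0),round(x,1),round(y,1),round(a,1),round(b,1),round((t%180),1)))
    return out
def state():
    s=monitor.read_state();print(round(s["clock"],2),s["eef_pos"].round(1),s["eef_rot"].round(3),s["wrist_force"].round(1),round(s["finger_gap"],1))
E
python3 - <<'E'
from h import *
c=cam("top");im=c["color"];hsv=cv2.cvtColor(im,cv2.COLOR_RGB2HSV)
for u in((320,193),(405,185),(249,198)): print(hsv[u[1]-14:u[1]+15:4,u[0]].tolist(),hsv[u[1],u[0]-20:u[0]+21:5].tolist())
crop=im[150:230,220:440];cv2.imwrite("pics/crop1.png",cv2.cvtColor(cv2.resize(crop,None,fx=3.6,fy=3.6,interpolation=cv2.INTER_CUBIC),cv2.COLOR_RGB2BGR))
g=(hsv[...,1]<60)&(hsv[...,2]>60)&(hsv[...,2]<150)
for n in((320,193),(405,185)):print(rect(c,g,56,n))
y=(hsv[...,0]>20)&(hsv[...,0]<35)&(hsv[...,1]>120)|(hsv[...,1]<60)&(hsv[...,2]>190)
print(rect(c,y,56,(249,198)))
E
```

```text
[[13, 164, 168], [13, 172, 163], [28, 22, 142], [33, 18, 140], [30, 14, 143], [25, 22, 140], [13, 167, 168], [13, 165, 173]] [[13, 167, 168], [13, 168, 168], [27, 16, 141], [33, 18, 143], [28, 21, 143], [30, 20, 141], [30, 20, 143], [13, 157, 162], [13, 165, 175]]
[[12, 166, 160], [13, 166, 166], [25, 22, 129], [30, 19, 135], [30, 15, 133], [22, 29, 131], [13, 166, 161], [13, 164, 162]] [[13, 165, 175], [15, 173, 118], [33, 20, 138], [27, 21, 133], [36, 19, 135], [30, 18, 128], [27, 21, 132], [13, 168, 176], [13, 169, 178]]
[[13, 166, 175], [14, 169, 175], [32, 103, 222], [104, 14, 229], [102, 15, 227], [31, 148, 214], [13, 164, 146], [13, 168, 178]] [[13, 168, 168], [17, 166, 175], [31, 136, 220], [101, 12, 230], [106, 14, 229], [105, 13, 229], [31, 167, 222], [15, 158, 89], [12, 171, 158]]
[(array([321., 193.]), 551.4, 15.5, 92.4, 53.5, 103.4)]
[(array([405., 185.]), 581.1, -298.9, 93.9, 52.9, 90.1)]
[(array([249., 198.]), 531.0, 286.6, 102.4, 62.1, 110.2)]
```

View pics/crop1.png

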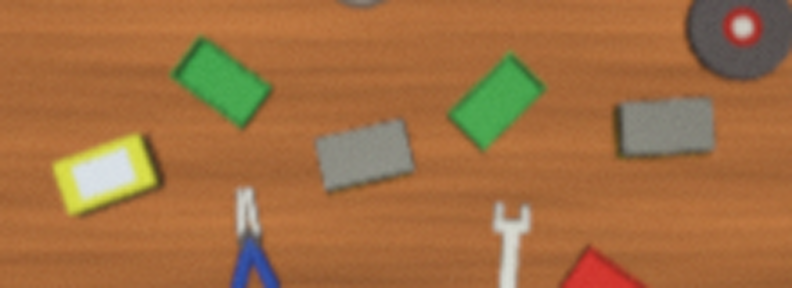

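Crop: box c is at (249,198), lid up with its label. Box a/b candidates are plain grey bases at (320,193) and (405,185). The green lids are lower and are ruled out.

The moves only shift the tool and spin it about its vertical axis, so I can't tilt it. I'll grip each box across its width near one end and let it pivot in the pads. The bench can help, first onto the small end and then over onto the base, in the clear patch around (370, 300).

```bash
cat >> h.py <<'E'
def go(x,y,z,yaw):
    "shift/spin (cm,deg) from the present pose to TCP x,y,z with tool x at yaw deg"
    s=monitor.read_state();p=s["eef_pos"];w=s["eef_rot"][2];d=np.array([x,y,z])-p
    print("go dx %.2f dy %.2f dz %.2f spin %.1f"%((d[0]*np.cos(w)+d[1]*np.sin(w))/10,-d[2]/10,(-d[0]*np.sin(w)+d[1]*np.cos(w))/10,-((yaw-np.degrees(w)+90)%180-90)), "dist",np.linalg.norm(d).round(),"j",s["joints"].round(2))
E
python3 - <<'E'
from h import *
state();go(551.4,15.5,120,13.4)
E
```

```text
0.15 [ 209.9 -508.1  213. ] [-1.571e+00  1.000e-03 -1.179e+00] [-0.3 -0.1  0.7] 94.1
go dx -35.36 dy 9.30 dz 51.55 spin -81.0 dist 632.0 j [-1.25  0.3   1.52 -0.    1.32 -0.07]
```

```bash
python3 -m jog '[{"grip":9.4,"dx":-35.4,"dy":0,"dz":51.5,"spin":-81},{"grip":9.4,"dx":-35.4,"dy":0,"dz":51.5,"spin":-81},{"grip":9.4,"dx":-35.4,"dy":0,"dz":51.5,"spin":-81},{"grip":9.4,"dx":-35.4,"dy":0,"dz":51.5,"spin":-81},{"grip":9.4,"dx":-35.4,"dy":0,"dz":51.5,"spin":-81},{"grip":9.4,"dx":-35.4,"dy":0,"dz":51.5,"spin":-81},{"grip":9.4,"dx":-35.4,"dy":0,"dz":51.5,"spin":-81},{"grip":9.4,"dx":-35.4,"dy":3,"dz":51.5,"spin":-81},{"grip":9.4,"dx":-35.4,"dy":6,"dz":51.5,"spin":-81},{"grip":9.4,"dx":-35.4,"dy":9.3,"dz":51.5,"spin":-81},{"grip":9.4,"dx":-35.4,"dy":9.3,"dz":51.5,"spin":-81},{"grip":9.4,"dx":-35.4,"dy":9.3,"dz":51.5,"spin":-81},{"grip":9.4,"dx":-35.4,"dy":9.3,"dz":51.5,"spin":-81},{"grip":9.4,"dx":-35.4,"dy":9.3,"dz":51.5,"spin":-81}]' 20
python3 - <<'E'
from h import *
state();go(551.4,15.5,17,13.4)
c=cam("top");c2=cam("scene")
a=c["color"][130:290,200:440];b=c2["color"][130:330,180:480]
import numpy as np
cv2.imwrite("pics/t1.png",cv2.cvtColor(np.vstack([cv2.resize(a,(600,400)),cv2.resize(b,(600,400))])[:,:],cv2.COLOR_RGB2BGR)[200:])
E
```

```text
clock: 1.9
eef_pos: [550.9, 14.6, 121.6]
eef_rot: [-1.571, -0.002, 0.234]
wrist_force: [0.1, -0.1, 0.1]
finger_gap: 94.1
1.9 [550.9  14.6 121.6] [-1.571 -0.002  0.234] [ 0.1 -0.1  0.1] 94.1
go dx 0.06 dy 10.46 dz 0.08 spin -0.0 dist 105.0 j [-0.04  0.39  1.62 -0.    1.13 -0.27]
```

```bash
python3 -m jog '[{"grip":9.4,"dx":0,"dy":5,"dz":0.1,"spin":0},{"grip":9.4,"dx":0,"dy":10.4,"dz":0.1,"spin":0},{"grip":9.4,"dx":0,"dy":10.4,"dz":0.1,"spin":0},{"grip":5,"dx":0,"dy":10.4,"dz":0.1,"spin":0},{"grip":5,"dx":0,"dy":10.4,"dz":0.1,"spin":0},{"grip":5,"dx":0,"dy":10.4,"dz":0.1,"spin":0},{"grip":5,"dx":0,"dy":10.4,"dz":0.1,"spin":0},{"grip":5,"dx":0,"dy":10.2,"dz":0.1,"spin":0},{"grip":5,"dx":0,"dy":9.5,"dz":0.1,"spin":0}]' 30
python3 - <<'E'
from h import *
state();go(380,240,90,0)
E
```

```text
clock: 3.12
eef_pos: [550.0, 16.5, 25.1]
eef_rot: [-1.57, 0.002, 0.235]
wrist_force: [-0.5, -0.6, -3.2]
finger_gap: 56.3
3.12 [550.   16.5  25.1] [-1.57   0.002  0.235] [-0.5 -0.6 -3.2] 56.3
go dx -11.33 dy -6.49 dz 25.69 spin 13.5 dist 288.0 j [-0.04  0.53  1.68 -0.    0.93 -0.27]
```

```bash
python3 -m jog '[{"grip":5,"dx":0,"dy":-3,"dz":0.1,"spin":0},{"grip":5,"dx":0,"dy":-6.5,"dz":1,"spin":0},{"grip":5,"dx":-2.5,"dy":-6.5,"dz":5,"spin":5},{"grip":5,"dx":-5,"dy":-6.5,"dz":10,"spin":9},{"grip":5,"dx":-7.5,"dy":-6.5,"dz":15,"spin":13.5},{"grip":5,"dx":-9.5,"dy":-6.5,"dz":20,"spin":13.5},{"grip":5,"dx":-11.3,"dy":-6.5,"dz":25.7,"spin":13.5},{"grip":5,"dx":-11.3,"dy":-6.5,"dz":25.7,"spin":13.5},{"grip":5,"dx":-11.3,"dy":-4,"dz":25.7,"spin":13.5},{"grip":5,"dx":-11.3,"dy":-1,"dz":25.7,"spin":13.5},{"grip":5,"dx":-11.3,"dy":0.5,"dz":25.7,"spin":13.5},{"grip":5,"dx":-11.3,"dy":0.9,"dz":25.7,"spin":13.5},{"grip":5,"dx":-11.3,"dy":0.9,"dz":25.7,"spin":13.5},{"grip":7.5,"dx":-11.3,"dy":0.9,"dz":25.7,"spin":13.5},{"grip":7.5,"dx":-11.3,"dy":0.9,"dz":25.7,"spin":13.5}]' 30
python3 - <<'E'
from h import *
state();go(380,206,17,0)
E
```

```text
clock: 5.0
eef_pos: [381.3, 240.2, 16.9]
eef_rot: [-1.57, -0.001, -0.001]
wrist_force: [0.4, 0.0, -0.1]
finger_gap: 72.3
5.0 [381.3 240.2  16.9] [-1.57e+00 -1.00e-03 -1.00e-03] [ 0.4  0.  -0.1] 72.3
go dx -0.13 dy -0.01 dz -3.43 spin -0.1 dist 34.0 j [0.48 0.37 1.96 0.   0.81 0.48]
```

```bash
python3 -m jog '[{"grip":7.5,"dx":-0.1,"dy":0,"dz":-3.3,"spin":0},{"grip":7.5,"dx":-0.1,"dy":0,"dz":-3.3,"spin":0},{"grip":5,"dx":-0.1,"dy":0,"dz":-3.3,"spin":0},{"grip":5,"dx":-0.1,"dy":0,"dz":-3.3,"spin":0},{"grip":5,"dx":-0.1,"dy":0,"dz":-3.3,"spin":0},{"grip":5,"dx":-0.1,"dy":-0.7,"dz":-3.1,"spin":0},{"grip":5,"dx":-0.1,"dy":-1.4,"dz":-2.7,"spin":0},{"grip":5,"dx":-0.1,"dy":-2.1,"dz":-2.2,"spin":0},{"grip":5,"dx":-0.1,"dy":-2.9,"dz":-1.5,"spin":0},{"grip":5,"dx":-0.1,"dy":-3.7,"dz":-0.7,"spin":0},{"grip":5,"dx":-0.1,"dy":-3.7,"dz":-0.7,"spin":0}]' 6
python3 - <<'E'
from h import *
state()
c2=cam("scene");p=proj(c2,[380,240,40])[0].astype(int);print(p)
b=c2["color"][p[1]-60:p[1]+60,p[0]-75:p[0]+75]
cv2.imwrite("pics/s2.png",cv2.cvtColor(cv2.resize(b,None,fx=4,fy=4,interpolation=2),cv2.COLOR_RGB2BGR))
E
```

```text
clock: 6.38
eef_pos: [380.1, 233.9, 54.1]
eef_rot: [-1.57, -0.001, -0.0]
wrist_force: [0.2, -0.4, -3.5]
finger_gap: 56.2
6.38 [380.1 233.9  54.1] [-1.57e+00 -1.00e-03 -0.00e+00] [ 0.2 -0.4 -3.5] 56.2
[350 173]
```

View pics/s2.png

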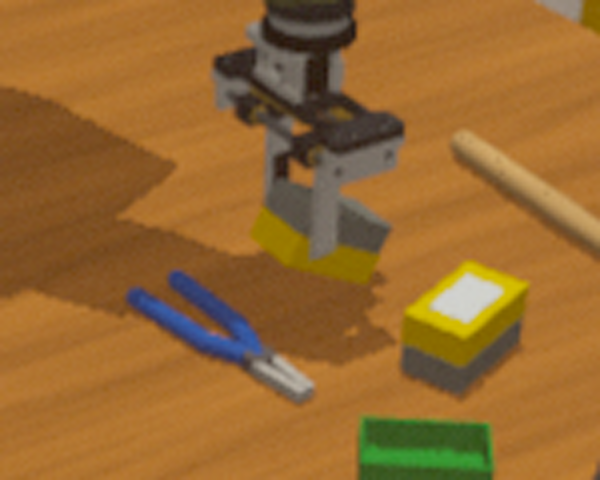

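```bash
python3 -m jog '[{"grip":5,"dx":0,"dy":0,"dz":0,"spin":0},{"grip":5,"dx":0,"dy":0,"dz":0,"spin":0},{"grip":5,"dx":0,"dy":0,"dz":0,"spin":0}]' 4
python3 - <<'E'
from h import *
state()
c2=cam("scene");p=proj(c2,[380,240,40])[0].astype(int)
b=c2["color"][p[1]-30:p[1]+30,p[0]-45:p[0]+45]
cv2.imwrite("pics/s3.png",cv2.cvtColor(cv2.resize(b,None,fx=6,fy=6,interpolation=2),cv2.COLOR_RGB2BGR))
E
```

```text
clock: 6.8
eef_pos: [379.9, 233.1, 53.4]
eef_rot: [-1.571, 0.0, -0.001]
wrist_force: [0.6, 0.4, -2.7]
finger_gap: 55.8
6.8 [379.9 233.1  53.4] [-1.571e+00  0.000e+00 -1.000e-03] [ 0.6  0.4 -2.7] 55.8
```

View pics/s3.png

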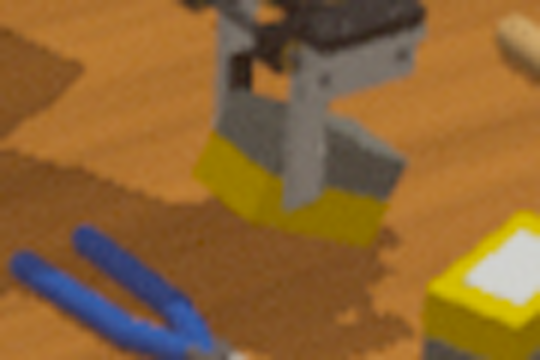

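Tilting as planned: at 4 N the box pivots in the pads with its far end near the bench. Continuing the arc up onto the small end.

```bash
python3 -m jog '[{"grip":5,"dx":0,"dy":-0.5,"dz":0.6,"spin":0},{"grip":5,"dx":0,"dy":-1.0,"dz":1.3,"spin":0},{"grip":5,"dx":0,"dy":-1.4,"dz":2.0,"spin":0},{"grip":5,"dx":0,"dy":-1.7,"dz":2.8,"spin":0},{"grip":5,"dx":0,"dy":-1.9,"dz":3.6,"spin":0},{"grip":5,"dx":0,"dy":-2.1,"dz":4.4,"spin":0},{"grip":5,"dx":0,"dy":-2.1,"dz":5.3,"spin":0},{"grip":5,"dx":0,"dy":-2.1,"dz":6.3,"spin":0},{"grip":5,"dx":0,"dy":-2.0,"dz":7.3,"spin":0},{"grip":5,"dx":0,"dy":-1.9,"dz":8.3,"spin":0},{"grip":5,"dx":0,"dy":-1.8,"dz":8.3,"spin":0}]' 4
python3 - <<'E'
from h import *
state()
c2=cam("scene");p=proj(c2,[380,310,50])[0].astype(int)
b=c2["color"][p[1]-30:p[1]+30,p[0]-45:p[0]+45]
cv2.imwrite("pics/s4.png",cv2.cvtColor(cv2.resize(b,None,fx=6,fy=6,interpolation=2),cv2.COLOR_RGB2BGR))
E
```

```text
clock: 8.22
eef_pos: [380.1, 317.2, 71.7]
eef_rot: [-1.57, -0.001, -0.0]
wrist_force: [-2.5, 3.6, 4.6]
finger_gap: 56.2
8.22 [380.1 317.2  71.7] [-1.57e+00 -1.00e-03 -0.00e+00] [-2.5  3.6  4.6] 56.2
```

View pics/s4.png

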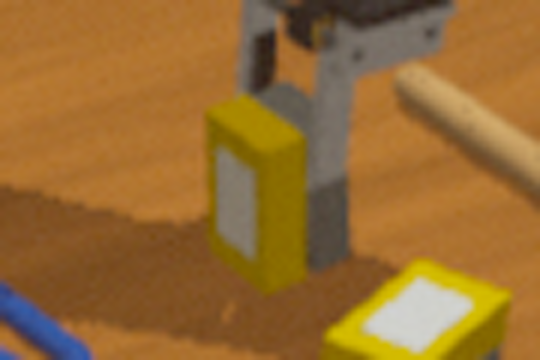

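Standing on its small end, with the lid (yellow, label) towards −y and the base towards +y. The seam is at crop px (306,285) and the right bottom corner at (350,262). I'll check where the finger sits relative to the seam.

```bash
python3 - <<'E'
from h import *
c=cam("scene");p=proj(c,[380,310,50])[0].astype(int)
f=lambda u:(np.array(u)/6-[45,30]+p)
print("bench pts",ray(c,[f((265,293)),f((306,287)),f((350,262))],0))
print("top pts",ray(c,[f((207,113)),f((245,95)),f((305,137)),f((265,155))],96))
E
```

```text
bench pts [[409.71349001 287.83300635]
 [416.73646065 311.57830517]
 [408.4705209  349.51123549]]
top pts [[360.28036601 276.48842905]
 [354.39056993 306.89672014]
 [410.36911939 306.95258733]
 [414.94440555 276.37535128]]
```

```bash
python3 -m jog '[{"grip":7,"dx":0,"dy":0,"dz":0,"spin":0},{"grip":7,"dx":0,"dy":0,"dz":0,"spin":0},{"grip":7,"dx":0,"dy":0,"dz":0,"spin":0}]' 4
python3 - <<'E'
from h import *
state()
c2=cam("scene");p=proj(c2,[380,310,50])[0].astype(int)
b=c2["color"][p[1]-30:p[1]+30,p[0]-45:p[0]+45]
im=cv2.cvtColor(c2["color"],cv2.COLOR_RGB2HSV)
m=((im[...,0]>22)&(im[...,0]<35)&(im[...,1]>150)).astype(np.uint8)
for k in cv2.findContours(m,cv2.RETR_EXTERNAL,2)[0]:
    if cv2.contourArea(k)>100 and abs(k[:,0].mean(0)-p).max()<30: print(p,cv2.approxPolyDP(k,2,True)[:,0].tolist())
cv2.imwrite("pics/s5.png",cv2.cvtColor(cv2.resize(b,None,fx=6,fy=6,interpolation=2),cv2.COLOR_RGB2BGR))
E
```

```text
clock: 8.7
eef_pos: [380.0, 315.9, 71.4]
eef_rot: [-1.571, 0.0, -0.001]
wrist_force: [0.7, 1.0, 1.0]
finger_gap: 70.3
8.7 [380.  315.9  71.4] [-1.571e+00  0.000e+00 -1.000e-03] [0.7 1.  1. ] 70.3
[367 165] [[406, 183], [391, 178], [376, 190], [376, 198], [391, 203], [405, 191]]
[367 165] [[363, 150], [361, 160], [362, 156], [369, 161], [368, 176], [364, 177], [359, 172], [360, 163], [359, 175], [367, 181], [373, 181], [374, 155], [368, 150]]
```

View pics/s5.png

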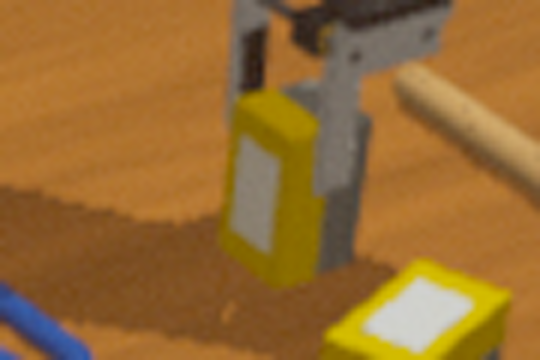

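```bash
python3 - <<'E'
from h import *
for i in range(4):
    c2=cam("scene");im=cv2.cvtColor(c2["color"],cv2.COLOR_RGB2HSV)
    m=((im[...,0]>22)&(im[...,0]<35)&(im[...,1]>150)).astype(np.uint8)
    for k in cv2.findContours(m,cv2.RETR_EXTERNAL,2)[0]:
        if cv2.contourArea(k)>100 and abs(k[:,0].mean(0)-[367,165]).max()<16: print(cv2.approxPolyDP(cv2.convexHull(k),1.5,True)[:,0].tolist())
for y in(280,288,300,316):
  print(y,proj(c2,[[352,y,0],[352,y,96],[408,y,0],[408,y,96]]).round(1).tolist())
state()
E
```

```text
[[364, 150], [374, 155], [374, 178], [369, 182], [359, 175], [360, 156]]
[[363, 150], [374, 157], [373, 180], [369, 182], [359, 175], [359, 153]]
[[364, 150], [374, 156], [373, 180], [369, 182], [359, 175], [360, 152]]
[[364, 150], [374, 155], [374, 178], [369, 182], [359, 175], [361, 152]]
280 [[354.5, 176.8], [355.9, 152.5], [364.0, 184.2], [365.8, 159.6]]
288 [[356.4, 176.2], [357.9, 151.9], [365.9, 183.6], [367.8, 159.0]]
300 [[359.2, 175.2], [360.8, 151.1], [368.7, 182.6], [370.7, 158.1]]
316 [[362.9, 174.0], [364.6, 149.9], [372.5, 181.3], [374.6, 156.8]]
8.95 [380.  316.1  71.4] [-1.571e+00  0.000e+00 -1.000e-03] [-0.2  0.3 -0.6] 69.9
```

```bash
python3 -m jog '[{"grip":7,"dx":0,"dy":-1.65,"dz":1.2,"spin":0},{"grip":7,"dx":0,"dy":-1.65,"dz":1.2,"spin":0},{"grip":5,"dx":0,"dy":-1.65,"dz":1.2,"spin":0},{"grip":5,"dx":0,"dy":-1.65,"dz":1.2,"spin":0},{"grip":5,"dx":0,"dy":-1.65,"dz":1.2,"spin":0},{"grip":5,"dx":0,"dy":-1.8,"dz":2,"spin":0},{"grip":5,"dx":0,"dy":-2,"dz":2.8,"spin":0},{"grip":5,"dx":0,"dy":-2,"dz":3.6,"spin":0},{"grip":5,"dx":0,"dy":-2,"dz":4.4,"spin":0},{"grip":5,"dx":0,"dy":-1.9,"dz":5.2,"spin":0},{"grip":5,"dx":0,"dy":-1.8,"dz":6,"spin":0}]' 4
python3 - <<'E'
from h import *
state()
c2=cam("scene");p=proj(c2,[380,350,50])[0].astype(int);print(p)
b=c2["color"][p[1]-35:p[1]+30,p[0]-45:p[0]+45]
cv2.imwrite("pics/s6.png",cv2.cvtColor(cv2.resize(b,None,fx=6,fy=6,interpolation=2),cv2.COLOR_RGB2BGR))
E
```

```text
clock: 10.32
eef_pos: [380.0, 376.7, 89.3]
eef_rot: [-1.571, 0.0, -0.001]
wrist_force: [0.3, -0.2, -3.1]
finger_gap: 55.8
10.32 [380.  376.7  89.3] [-1.571e+00  0.000e+00 -1.000e-03] [ 0.3 -0.2 -3.1] 55.8
[376 162]
```

View pics/s6.png

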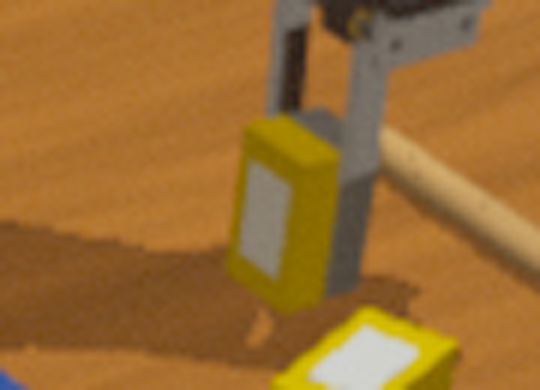

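```bash
python3 -m jog '[{"grip":5,"dx":0,"dy":-0.8,"dz":-2,"spin":0},{"grip":5,"dx":0,"dy":-0.8,"dz":-4.5,"spin":0},{"grip":5,"dx":0,"dy":-0.8,"dz":-6.7,"spin":0},{"grip":5,"dx":0,"dy":0,"dz":-6.7,"spin":0},{"grip":5,"dx":0,"dy":0.35,"dz":-6.5,"spin":0},{"grip":5,"dx":0,"dy":0.3,"dz":-6,"spin":0},{"grip":5,"dx":0,"dy":0.25,"dz":-5.4,"spin":0},{"grip":5,"dx":0,"dy":0.2,"dz":-4.8,"spin":0},{"grip":5,"dx":0,"dy":0.2,"dz":-4.2,"spin":0},{"grip":5,"dx":0,"dy":0.3,"dz":-3.6,"spin":0},{"grip":5,"dx":0,"dy":0.4,"dz":-3,"spin":0},{"grip":5,"dx":0,"dy":0.5,"dz":-2.5,"spin":0},{"grip":5,"dx":0,"dy":0.7,"dz":-2,"spin":0}]' 4
cat >> h.py <<'E'
def hull(near,r=25):
    c=cam("scene");im=cv2.cvtColor(c["color"],cv2.COLOR_RGB2HSV)
    m=((im[...,0]>22)&(im[...,0]<35)&(im[...,1]>150)).astype(np.uint8)
    u=proj(c,near)[0];print("near",u.round())
    for k in cv2.findContours(m,cv2.RETR_EXTERNAL,2)[0]:
        if cv2.contourArea(k)>60 and np.abs(k[:,0].mean(0)-u).max()<r: print(cv2.approxPolyDP(cv2.convexHull(k),1.5,True)[:,0].tolist())
    return c
E
python3 - <<'E'
from h import *
state();c2=hull([380,340,50])
p=proj(c2,[380,340,50])[0].astype(int)
b=c2["color"][p[1]-35:p[1]+30,p[0]-45:p[0]+45]
cv2.imwrite("pics/s7.png",cv2.cvtColor(cv2.resize(b,None,fx=6,fy=6,interpolation=2),cv2.COLOR_RGB2BGR))
E
```

```text
clock: 12.0
eef_pos: [380.3, 356.9, 83.1]
eef_rot: [-1.57, -0.001, -0.001]
wrist_force: [-1.8, 1.1, 5.9]
finger_gap: 55.9
12.0 [380.3 356.9  83.1] [-1.57e+00 -1.00e-03 -1.00e-03] [-1.8  1.1  5.9] 55.9
near [374. 163.]
[[374, 148], [382, 155], [375, 177], [369, 179], [360, 170], [367, 148]]
```

```bash
python3 -m jog '[{"grip":5,"dx":0,"dy":0.1,"dz":0.6,"spin":0},{"grip":5,"dx":0,"dy":0.3,"dz":1.2,"spin":0},{"grip":5,"dx":0,"dy":0.5,"dz":1.8,"spin":0},{"grip":5,"dx":0,"dy":0.8,"dz":2.4,"spin":0},{"grip":5,"dx":0,"dy":1.1,"dz":2.8,"spin":0}]' 4
python3 - <<'E'
from h import *
state();c2=hull([380,360,50])
p=proj(c2,[380,360,50])[0].astype(int)
b=c2["color"][p[1]-35:p[1]+30,p[0]-45:p[0]+45]
cv2.imwrite("pics/s8.png",cv2.cvtColor(cv2.resize(b,None,fx=6,fy=6,interpolation=2),cv2.COLOR_RGB2BGR))
E
```

```text
clock: 12.68
eef_pos: [380.1, 384.7, 71.3]
eef_rot: [-1.57, -0.0, -0.001]
wrist_force: [0.1, 2.3, 4.6]
finger_gap: 56.1
12.68 [380.1 384.7  71.3] [-1.57e+00 -0.00e+00 -1.00e-03] [0.1 2.3 4.6] 56.1
near [379. 162.]
[[378, 145], [389, 153], [377, 174], [374, 175], [362, 167], [375, 145]]
```

View pics/s8.png

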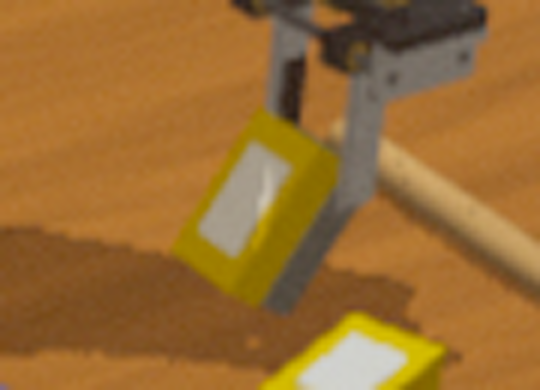

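```bash
python3 -m jog '[{"grip":5,"dx":0,"dy":0.4,"dz":0.8,"spin":0},{"grip":5,"dx":0,"dy":0.9,"dz":1.5,"spin":0},{"grip":5,"dx":0,"dy":1.5,"dz":2.1,"spin":0},{"grip":5,"dx":0,"dy":2.2,"dz":2.7,"spin":0},{"grip":5,"dx":0,"dy":3,"dz":3.2,"spin":0},{"grip":5,"dx":0,"dy":3.8,"dz":3.6,"spin":0},{"grip":5,"dx":0,"dy":4.5,"dz":3.9,"spin":0},{"grip":5,"dx":0,"dy":5,"dz":4,"spin":0},{"grip":5,"dx":0,"dy":5,"dz":4,"spin":0}]' 4
python3 - <<'E'
from h import *
state();c2=hull([380,390,28])
p=proj(c2,[380,390,30])[0].astype(int)
b=c2["color"][p[1]-35:p[1]+30,p[0]-45:p[0]+45]
cv2.imwrite("pics/s9.png",cv2.cvtColor(cv2.resize(b,None,fx=6,fy=6,interpolation=2),cv2.COLOR_RGB2BGR))
for y in(340,350,360): print(y,proj(c2,[[352,y,28],[352,y,56],[408,y,28],[408,y,56],[408,y+96,28],[408,y+96,56]]).round(1).tolist())
E
```

```text
clock: 13.85
eef_pos: [379.8, 423.7, 20.8]
eef_rot: [-1.572, 0.001, -0.001]
wrist_force: [-0.6, -0.1, -3.2]
finger_gap: 55.6
13.85 [379.8 423.7  20.8] [-1.572e+00  1.000e-03 -1.000e-03] [-0.6 -0.1 -3.2] 55.6
near [385. 165.]
[[397, 153], [396, 164], [384, 170], [378, 171], [370, 164], [371, 158], [390, 149]]
340 [[368.9, 165.3], [369.5, 158.3], [378.7, 172.4], [379.4, 165.4], [400.5, 165.0], [401.4, 158.1]]
350 [[371.2, 164.6], [371.8, 157.6], [381.0, 171.6], [381.7, 164.6], [402.7, 164.3], [403.6, 157.3]]
360 [[373.5, 163.8], [374.1, 156.9], [383.3, 170.9], [384.1, 163.8], [404.9, 163.6], [405.8, 156.6]]
```

```bash
python3 -m jog '[{"grip":5,"dx":0,"dy":0.4,"dz":0.1,"spin":0},{"grip":5,"dx":0,"dy":0.8,"dz":0.1,"spin":0},{"grip":5,"dx":0,"dy":1,"dz":0.1,"spin":0},{"grip":5,"dx":0,"dy":1,"dz":0.1,"spin":0}]' 4
python3 - <<'E'
from h import *
state();c2=hull([380,390,28])
E
```

```text
clock: 14.4
eef_pos: [380.0, 425.0, 11.3]
eef_rot: [-1.571, 0.0, -0.001]
wrist_force: [0.9, -0.4, -2.1]
finger_gap: 56.0
14.4 [380.  425.   11.3] [-1.571e+00  0.000e+00 -1.000e-03] [ 0.9 -0.4 -2.1] 56.0
near [385. 165.]
[[406, 183], [405, 191], [391, 203], [376, 198], [376, 190], [391, 178]]
[[397, 155], [396, 166], [379, 171], [371, 165], [372, 158], [390, 152]]
```

```bash
python3 -m jog '[{"grip":7.6,"dx":0,"dy":0,"dz":0,"spin":0},{"grip":7.6,"dx":0,"dy":0,"dz":0,"spin":0},{"grip":7.6,"dx":0,"dy":-0.6,"dz":-1,"spin":0},{"grip":7.6,"dx":0,"dy":-0.6,"dz":-2.8,"spin":0},{"grip":7.6,"dx":0,"dy":-0.6,"dz":-2.8,"spin":0}]' 30
python3 - <<'E'
from h import *
state();c2=hull([380,390,28])
c=cam("top");im=cv2.cvtColor(c["color"],cv2.COLOR_RGB2HSV)
y=(im[...,0]>25)&(im[...,0]<36)&(im[...,1]>110)&(im[...,2]>150)|(im[...,1]<40)&(im[...,2]>200)
print(rect(c,y,56,(249,198)))
p=proj(c2,[380,390,30])[0].astype(int)
b=c2["color"][p[1]-35:p[1]+30,p[0]-45:p[0]+45]
cv2.imwrite("pics/s10.png",cv2.cvtColor(cv2.resize(b,None,fx=6,fy=6,interpolation=2),cv2.COLOR_RGB2BGR))
for y in(345,350): print(y,proj(c2,[[352,y,28],[352,y,56],[408,y,28],[352,y+96,56],[408,y+96,28],[408,y+96,56]]).round(1).tolist())
# box c check from scene: top corners
k=[[391,178],[406,183],[391,203],[376,190]]
print(ray(c2,k,56))
E
```

```text
clock: 15.08
eef_pos: [380.2, 396.3, 17.9]
eef_rot: [-1.571, -0.0, -0.002]
wrist_force: [0.6, 0.5, 0.8]
finger_gap: 76.0
15.07 [380.2 396.3  17.9] [-1.571 -0.    -0.002] [0.6 0.5 0.8] 76.0
near [385. 165.]
[[393, 153], [391, 168], [379, 171], [371, 165], [372, 158], [389, 152]]
[(array([249., 198.]), 531.0, 287.9, 95.1, 55.9, 110.2)]
345 [[370.1, 164.9], [370.6, 158.0], [379.9, 172.0], [392.3, 151.1], [401.6, 164.7], [402.5, 157.7]]
350 [[371.2, 164.6], [371.8, 157.6], [381.0, 171.6], [393.4, 150.7], [402.7, 164.3], [403.6, 157.3]]
[[491.68852547 322.76477688]
 [540.07011397 344.72810211]
 [602.1699601  233.85072265]
 [522.70287772 238.2881831 ]]
```

```bash
python3 -m jog '[{"grip":5,"dx":0,"dy":0,"dz":0,"spin":0},{"grip":5,"dx":0,"dy":0,"dz":0,"spin":0},{"grip":5,"dx":0,"dy":0,"dz":0,"spin":0},{"grip":5,"dx":0,"dy":-3,"dz":0,"spin":0},{"grip":5,"dx":0,"dy":-7,"dz":0,"spin":0},{"grip":5,"dx":3,"dy":-9,"dz":-2,"spin":-5},{"grip":5,"dx":7,"dy":-9,"dz":-5,"spin":-10},{"grip":5,"dx":11,"dy":-9,"dz":-8,"spin":-15},{"grip":5,"dx":15.1,"dy":-9,"dz":-10.9,"spin":-20},{"grip":5,"dx":15.1,"dy":-9,"dz":-10.9,"spin":-20},{"grip":5,"dx":15.1,"dy":-9,"dz":-10.9,"spin":-20},{"grip":5,"dx":15.1,"dy":-9,"dz":-10.9,"spin":-20}]' 30
python3 - <<'E'
from h import *
state();go(531,287.5,73.5,20.2);c2=hull([531,288,128])
p=proj(c2,[531,288,90])[0].astype(int)
b=c2["color"][p[1]-35:p[1]+30,p[0]-45:p[0]+45]
cv2.imwrite("pics/s11.png",cv2.cvtColor(cv2.resize(b,None,fx=6,fy=6,interpolation=2),cv2.COLOR_RGB2BGR))
E
```

```text
clock: 16.68
eef_pos: [530.1, 288.8, 107.3]
eef_rot: [-1.571, 0.001, 0.349]
wrist_force: [0.4, 0.2, -3.5]
finger_gap: 55.9
16.68 [530.1 288.8 107.3] [-1.571e+00  1.000e-03  3.490e-01] [ 0.4  0.2 -3.5] 55.9
go dx 0.04 dy 3.38 dz -0.15 spin -0.2 dist 34.0 j [0.44 0.52 1.47 0.   1.15 0.09]
near [392. 167.]
[[406, 183], [405, 191], [391, 203], [376, 198], [377, 190], [382, 186], [398, 181]]
[[401, 157], [399, 172], [393, 178], [389, 179], [376, 173], [377, 166], [392, 154]]
```

View pics/s11.png

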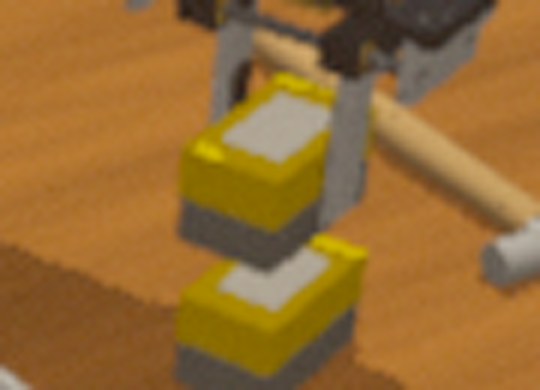

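Box 1 is held lid-up with its lid seated, above box c and roughly aligned. I'll check the offset numerically before lowering.

```bash
python3 - <<'E'
from h import *
c=cam("scene")
def corners(x,y,a,z0):
    u=np.array([np.cos(np.radians(a)),np.sin(np.radians(a))]);v=np.array([-u[1],u[0]])
    r={}
    for n,i,j in(("-yfar",-48,28),("-ynear",-48,-28),("+ynear",48,-28),("+yfar",48,28)):
        q=np.array([x,y])+i*u+j*v
        r[n]=[proj(c,[*q,z0+h])[0].round(1).tolist() for h in(28,56)]
    return r
print("c",corners(531,287.5,110.2,0))
print("held",corners(530.1,288.8,110,90))
print("held-10",corners(530.1+3.4,288.8-9.4,110,90))
E
```

```text
c {'-yfar': [[373.6, 197.7], [374.3, 190.3]], '-ynear': [[389.0, 204.1], [389.8, 196.6]], '+ynear': [[404.5, 190.6], [405.5, 183.3]], '+yfar': [[389.5, 184.7], [390.3, 177.5]]}
held {'-yfar': [[376.0, 173.0], [376.7, 165.0]], '-ynear': [[391.9, 179.2], [392.8, 171.1]], '+ynear': [[408.0, 166.3], [409.1, 158.4]], '+yfar': [[392.4, 160.6], [393.3, 152.9]]}
held-10 {'-yfar': [[374.2, 174.3], [374.9, 166.3]], '-ynear': [[390.1, 180.6], [391.1, 172.5]], '+ynear': [[406.4, 167.6], [407.4, 159.7]], '+yfar': [[390.8, 161.9], [391.6, 154.1]]}
```

```bash
python3 -m jog '[{"grip":5,"dx":0,"dy":1.5,"dz":0.5,"spin":0},{"grip":5,"dx":0,"dy":2.7,"dz":0.5,"spin":0},{"grip":5,"dx":0,"dy":3.2,"dz":0.5,"spin":0},{"grip":5,"dx":0,"dy":3.35,"dz":0.5,"spin":0},{"grip":5,"dx":0,"dy":3.35,"dz":0.5,"spin":0},{"grip":7.6,"dx":0,"dy":3.35,"dz":0.5,"spin":0},{"grip":7.6,"dx":0,"dy":3.35,"dz":0.5,"spin":0},{"grip":8.5,"dx":0,"dy":2,"dz":0.5,"spin":0},{"grip":9.4,"dx":0,"dy":-3,"dz":0.5,"spin":0},{"grip":9.4,"dx":0,"dy":-7,"dz":0.5,"spin":0}]' 30
python3 - <<'E'
from h import *
state();go(581,-299,150,2);
c=cam("top");im=cv2.cvtColor(c["color"],cv2.COLOR_RGB2HSV)
g=(im[...,1]<60)&(im[...,2]>60)&(im[...,2]<150);m=g.astype(np.uint8)
for k in cv2.findContours(m,1,1)[0]:
    if cv2.contourArea(k)>150 and abs(k[:,0].mean(0)-[405,185]).max()<15:
        w=ray(c,k[:,0],56);vx,vy,x0,y0=cv2.fitLine(w.astype(np.float32),2,0,.1,.1).ravel();M=cv2.moments(k);print(np.degrees(np.arctan2(vy,vx))%180,ray(c,[M['m10']/M['m00'],M['m01']/M['m00']],56))
E
```

```text
clock: 18.02
eef_pos: [529.4, 292.8, 180.5]
eef_rot: [-1.571, -0.002, 0.348]
wrist_force: [-0.0, 0.2, -0.3]
finger_gap: 94.0
18.02 [529.4 292.8 180.5] [-1.571 -0.002  0.348] [-0.   0.2 -0.3] 94.0
go dx -15.35 dy 3.05 dz -57.39 spin 18.0 dist 595.0 j [0.44 0.45 1.4  0.   1.29 0.1 ]
94.92004 [[ 581.30365325 -299.46134269]]
```

```bash
python3 -m jog '[{"grip":9.4,"dx":-1.6,"dy":0,"dz":-6,"spin":2},{"grip":9.4,"dx":-15.4,"dy":0,"dz":-57.4,"spin":17},{"grip":9.4,"dx":-15.4,"dy":0,"dz":-57.4,"spin":17},{"grip":9.4,"dx":-15.4,"dy":0,"dz":-57.4,"spin":17},{"grip":9.4,"dx":-15.4,"dy":0,"dz":-57.4,"spin":17},{"grip":9.4,"dx":-15.4,"dy":0,"dz":-57.4,"spin":17},{"grip":9.4,"dx":-15.4,"dy":0,"dz":-57.4,"spin":17},{"grip":9.4,"dx":-15.4,"dy":3,"dz":-57.4,"spin":17},{"grip":9.4,"dx":-15.4,"dy":5,"dz":-57.4,"spin":17},{"grip":9.4,"dx":-15.4,"dy":7,"dz":-57.4,"spin":17},{"grip":9.4,"dx":-15.4,"dy":7,"dz":-57.4,"spin":17},{"grip":9.4,"dx":-15.4,"dy":7,"dz":-57.4,"spin":17},{"grip":9.4,"dx":-15.4,"dy":7,"dz":-57.4,"spin":17},{"grip":9.4,"dx":-15.4,"dy":7,"dz":-57.4,"spin":17}]' 30
python3 - <<'E'
from h import *
state();go(581.3,-299.5,17,3)
c=cam("top");im=cv2.cvtColor(c["color"],cv2.COLOR_RGB2HSV)
y=(im[...,0]>25)&(im[...,0]<36)&(im[...,1]>110)&(im[...,2]>150)|(im[...,1]<40)&(im[...,2]>200)
print(rect(c,y,112,(247,197)))
a=c["color"][170:225,210:290]
c2=hull([531,288,90]);p=proj(c2,[531,288,60])[0].astype(int)
b=c2["color"][p[1]-35:p[1]+30,p[0]-45:p[0]+45]
o=np.hstack([cv2.resize(a,(400,275),interpolation=2),cv2.resize(b,(381,275),interpolation=2)])
cv2.imwrite("pics/s12.png",cv2.cvtColor(o,cv2.COLOR_RGB2BGR))
u=np.array([np.cos(np.radians(110.2)),np.sin(np.radians(110.2))]);v=np.array([-u[1],u[0]])
for h in(28,56,84,112): print(h,[proj(c2,[*(np.array([531,287.5])+i*u+j*v),h])[0].round(1).tolist() for i,j in((-48,28),(-48,-28),(48,-28))])
E
```

```text
clock: 19.82
eef_pos: [580.9, -298.7, 108.7]
eef_rot: [-1.572, -0.001, 0.053]
wrist_force: [0.9, 0.1, -1.4]
finger_gap: 94.0
19.82 [ 580.9 -298.7  108.7] [-1.572e+00 -1.000e-03  5.300e-02] [ 0.9  0.1 -1.4] 94.0
go dx 0.04 dy 9.17 dz -0.09 spin 0.0 dist 92.0 j [-0.53  0.62  1.31  0.    1.21 -0.58]
[(array([246., 197.]), 529.3, 285.7, 95.4, 55.9, 110.2)]
near [391. 178.]
[[406, 184], [405, 191], [391, 203], [376, 198], [376, 192]]
[[407, 168], [406, 176], [391, 188], [376, 182], [377, 174], [392, 163]]
28 [[373.6, 197.7], [389.0, 204.1], [404.5, 190.6]]
56 [[374.3, 190.3], [389.8, 196.6], [405.5, 183.3]]
84 [[375.0, 182.7], [390.7, 189.0], [406.5, 175.8]]
112 [[375.7, 175.0], [391.6, 181.1], [407.6, 168.2]]
```

The first box is stacked about 3 mm from box c's centre, at the same angle. Now I'll fetch box 2 and repeat.

```bash
python3 -m jog '[{"grip":9.4,"dx":0,"dy":5,"dz":-0.1,"spin":0},{"grip":9.4,"dx":0,"dy":9.1,"dz":-0.1,"spin":0},{"grip":9.4,"dx":0,"dy":9.1,"dz":-0.1,"spin":0},{"grip":5,"dx":0,"dy":9.1,"dz":-0.1,"spin":0},{"grip":5,"dx":0,"dy":9.1,"dz":-0.1,"spin":0},{"grip":5,"dx":0,"dy":9.1,"dz":-0.1,"spin":0},{"grip":5,"dx":0,"dy":9.1,"dz":-0.1,"spin":0},{"grip":5,"dx":0,"dy":8,"dz":-0.1,"spin":0},{"grip":5,"dx":0,"dy":4,"dz":-0.1,"spin":0},{"grip":5,"dx":0,"dy":1,"dz":-0.1,"spin":0},{"grip":5,"dx":0,"dy":1,"dz":-0.1,"spin":0}]' 30
python3 - <<'E'
from h import *
state();go(380,240,100,0)
E
```

```text
clock: 21.3
eef_pos: [581.1, -300.8, 99.9]
eef_rot: [-1.573, -0.003, 0.051]
wrist_force: [1.2, -0.1, -4.0]
finger_gap: 55.9
21.3 [ 581.1 -300.8   99.9] [-1.573 -0.003  0.051] [ 1.2 -0.1 -4. ] 55.9
go dx -17.30 dy -0.01 dz 55.04 spin 2.9 dist 577.0 j [-0.53  0.63  1.31 -0.    1.19 -0.59]
```

```bash
python3 -m jog '[{"grip":5,"dx":-1,"dy":0,"dz":3,"spin":0.5},{"grip":5,"dx":-2.5,"dy":0,"dz":8,"spin":1},{"grip":5,"dx":-4,"dy":0,"dz":13,"spin":1.5},{"grip":5,"dx":-5.5,"dy":0,"dz":18,"spin":2},{"grip":5,"dx":-7.2,"dy":0,"dz":23,"spin":2.5},{"grip":5,"dx":-8.8,"dy":0,"dz":28,"spin":2.9},{"grip":5,"dx":-10.4,"dy":0,"dz":33,"spin":2.9},{"grip":5,"dx":-12,"dy":0,"dz":38,"spin":2.9},{"grip":5,"dx":-13.6,"dy":0,"dz":43,"spin":2.9},{"grip":5,"dx":-15.2,"dy":0,"dz":48,"spin":2.9},{"grip":5,"dx":-16.5,"dy":0,"dz":52,"spin":2.9},{"grip":5,"dx":-17.3,"dy":0,"dz":55,"spin":2.9},{"grip":5,"dx":-17.3,"dy":2,"dz":55,"spin":2.9},{"grip":5,"dx":-17.3,"dy":5,"dz":55,"spin":2.9},{"grip":5,"dx":-17.3,"dy":7.5,"dz":55,"spin":2.9},{"grip":5,"dx":-17.3,"dy":8.3,"dz":55,"spin":2.9},{"grip":5,"dx":-17.3,"dy":8.3,"dz":55,"spin":2.9},{"grip":7.5,"dx":-17.3,"dy":8.3,"dz":55,"spin":2.9},{"grip":7.5,"dx":-17.3,"dy":8.3,"dz":55,"spin":2.9}]' 30
python3 - <<'E'
from h import *
state();go(380,207,17,0);c=hull([380,240,14])
for y in(192,187):print(proj(c,[[352,y,0],[352,y,28],[408,y,0],[408,y,28],[408,y+96,0],[408,y+96,28]]).round(1).tolist())
E
```

```text
clock: 23.68
eef_pos: [379.3, 239.9, 14.4]
eef_rot: [-1.571, 0.0, 0.001]
wrist_force: [0.4, 0.6, -0.6]
finger_gap: 72.1
23.68 [379.3 239.9  14.4] [-1.571e+00  0.000e+00  1.000e-03] [ 0.4  0.6 -0.6] 72.1
go dx 0.07 dy -0.26 dz -3.29 spin 0.0 dist 33.0 j [0.48 0.37 1.97 0.   0.8  0.48]
near [350. 180.]
[[334, 179], [354, 181], [353, 187], [343, 191], [335, 184]]
[[333.4, 183.9], [333.6, 176.9], [342.5, 191.7], [342.8, 184.6], [365.9, 183.6], [366.4, 176.6]]
[[332.1, 184.3], [332.3, 177.3], [341.3, 192.1], [341.6, 185.1], [364.7, 184.0], [365.2, 177.0]]
```

```bash
python3 -m jog '[{"grip":7.5,"dx":0.1,"dy":-0.3,"dz":-3.3,"spin":0},{"grip":7.5,"dx":0.1,"dy":-0.3,"dz":-3.3,"spin":0},{"grip":5,"dx":0.1,"dy":-0.3,"dz":-3.3,"spin":0},{"grip":5,"dx":0.1,"dy":-0.3,"dz":-3.3,"spin":0},{"grip":5,"dx":0.1,"dy":-0.3,"dz":-3.3,"spin":0},{"grip":5,"dx":0.1,"dy":-0.9,"dz":-3.1,"spin":0},{"grip":5,"dx":0.1,"dy":-1.6,"dz":-2.7,"spin":0},{"grip":5,"dx":0.1,"dy":-2.2,"dz":-2.3,"spin":0},{"grip":5,"dx":0.1,"dy":-2.9,"dz":-1.9,"spin":0},{"grip":5,"dx":0.1,"dy":-3.5,"dz":-1.4,"spin":0},{"grip":5,"dx":0.1,"dy":-4,"dz":-0.8,"spin":0},{"grip":5,"dx":0.1,"dy":-4.5,"dz":-0.2,"spin":0},{"grip":5,"dx":0.1,"dy":-4.9,"dz":0.4,"spin":0},{"grip":5,"dx":0.1,"dy":-5.3,"dz":1,"spin":0},{"grip":5,"dx":0.1,"dy":-5.6,"dz":1.7,"spin":0},{"grip":5,"dx":0.1,"dy":-5.9,"dz":2.4,"spin":0}]' 4
python3 - <<'E'
from h import *
state();go(380,316,74,0);c=hull([380,250,50]);
print(proj(c,[[408,288,0],[352,288,0]]).round(1).tolist())
E
```

```text
clock: 25.72
eef_pos: [380.3, 264.5, 73.6]
eef_rot: [-1.571, 0.0, 0.001]
wrist_force: [0.4, -0.1, -3.1]
finger_gap: 56.0
25.73 [380.3 264.5  73.6] [-1.571e+00  0.000e+00  1.000e-03] [ 0.4 -0.1 -3.1] 56.0
go dx -0.02 dy -0.04 dz 5.15 spin 0.0 dist 52.0 j [0.53 0.29 1.9  0.   0.96 0.53]
near [353. 170.]
[[349, 157], [355, 160], [370, 176], [367, 182], [345, 162]]
[[365.9, 183.6], [356.4, 176.2]]
```

```bash
python3 -m jog '[{"grip":5,"dx":0,"dy":-0.1,"dz":0.7,"spin":0},{"grip":5,"dx":0,"dy":-0.2,"dz":1.4,"spin":0},{"grip":5,"dx":0,"dy":-0.3,"dz":2.2,"spin":0},{"grip":5,"dx":0,"dy":-0.3,"dz":3,"spin":0},{"grip":5,"dx":0,"dy":-0.3,"dz":3.7,"spin":0},{"grip":5,"dx":0,"dy":-0.2,"dz":4.5,"spin":0},{"grip":5,"dx":0,"dy":-0.1,"dz":5.2,"spin":0},{"grip":5,"dx":0,"dy":0.1,"dz":5.8,"spin":0},{"grip":5,"dx":0,"dy":0.2,"dz":6.2,"spin":0}]' 4
python3 - <<'E'
from h import *
state();c=hull([380,310,50]);
print(proj(c,[[408,288,0],[352,288,0],[408,288,96],[352,288,96]]).round(1).tolist())
p=proj(c,[380,320,50])[0].astype(int)
b=c["color"][p[1]-35:p[1]+30,p[0]-45:p[0]+45]
cv2.imwrite("pics/s13.png",cv2.cvtColor(cv2.resize(b,None,fx=6,fy=6,interpolation=2),cv2.COLOR_RGB2BGR))
E
```

```text
clock: 26.9
eef_pos: [380.3, 326.4, 71.7]
eef_rot: [-1.571, -0.0, 0.001]
wrist_force: [-2.6, -1.4, 5.2]
finger_gap: 55.6
26.9 [380.3 326.4  71.7] [-1.571e+00 -0.000e+00  1.000e-03] [-2.6 -1.4  5.2] 55.6
near [367. 166.]
[[407, 168], [406, 176], [391, 188], [376, 182], [376, 175], [392, 163]]
[[366, 150], [375, 157], [373, 179], [370, 182], [366, 182], [358, 174], [360, 154]]
[[365.9, 183.6], [356.4, 176.2], [367.8, 159.0], [357.9, 151.9]]
```

```bash
python3 -m jog '[{"grip":7,"dx":0,"dy":0,"dz":0,"spin":0},{"grip":7,"dx":0,"dy":0,"dz":0,"spin":0},{"grip":7,"dx":0,"dy":-1.65,"dz":0,"spin":0},{"grip":7,"dx":0,"dy":-1.65,"dz":0,"spin":0}]' 4
python3 - <<'E'
from h import *
state();c=hull([380,310,50])
p=proj(c,[380,320,50])[0].astype(int);im=c["color"]
b=im[p[1]-35:p[1]+30,p[0]-45:p[0]+45]
cv2.imwrite("pics/s14.png",cv2.cvtColor(cv2.resize(b,None,fx=6,fy=6,interpolation=2),cv2.COLOR_RGB2BGR))
for y in(290,300,328,356):print(y,proj(c,[[408,y,0],[352,y,0],[408,y,96],[352,y,96],[408,y,30]]).round(1).tolist())
hs=cv2.cvtColor(im,cv2.COLOR_RGB2HSV);print(hs[174,364:390].tolist())
E
```

```text
clock: 27.45
eef_pos: [380.9, 326.4, 89.6]
eef_rot: [-1.569, -0.002, 0.001]
wrist_force: [-0.2, -0.7, -0.0]
finger_gap: 69.9
27.45 [380.9 326.4  89.6] [-1.569e+00 -2.000e-03  1.000e-03] [-0.2 -0.7 -0. ] 69.9
near [367. 166.]
[[407, 168], [406, 176], [391, 188], [376, 182], [376, 175], [392, 163]]
[[365, 150], [374, 156], [373, 180], [367, 183], [358, 175], [360, 152]]
290 [[366.4, 183.4], [356.9, 176.0], [368.3, 158.9], [358.4, 151.8], [367.0, 175.9]]
300 [[368.7, 182.6], [359.2, 175.2], [370.7, 158.1], [360.8, 151.1], [369.3, 175.1]]
328 [[375.3, 180.3], [365.7, 173.1], [377.5, 155.9], [367.4, 149.0], [376.0, 172.9]]
356 [[381.7, 178.1], [372.0, 170.9], [384.2, 153.8], [374.0, 147.0], [382.5, 170.7]]
[[19, 47, 135], [20, 76, 134], [22, 164, 131], [23, 255, 133], [24, 255, 135], [23, 255, 136], [24, 255, 140], [23, 255, 136], [23, 255, 138], [24, 255, 137], [21, 135, 104], [16, 65, 82], [20, 97, 97], [25, 200, 152], [26, 255, 181], [27, 255, 202], [27, 255, 210], [27, 255, 210], [27, 236, 204], [24, 66, 206], [25, 28, 208], [30, 11, 208], [30, 7, 208], [35, 7, 209], [30, 5, 207], [36, 6, 209]]
```

```bash
python3 -m jog '[{"grip":7,"dx":0,"dy":0.1,"dz":-0.5,"spin":0},{"grip":5,"dx":0,"dy":0.1,"dz":-0.5,"spin":0},{"grip":5,"dx":0,"dy":0.1,"dz":-0.5,"spin":0},{"grip":5,"dx":0,"dy":0.1,"dz":-0.5,"spin":0},{"grip":5,"dx":0,"dy":-0.9,"dz":-1,"spin":0},{"grip":5,"dx":0,"dy":-0.9,"dz":-2.6,"spin":0},{"grip":5,"dx":0,"dy":-0.9,"dz":-4.1,"spin":0},{"grip":5,"dx":0,"dy":0,"dz":-4.1,"spin":0},{"grip":5,"dx":0,"dy":0.4,"dz":-3.8,"spin":0},{"grip":5,"dx":0,"dy":0.4,"dz":-3.3,"spin":0},{"grip":5,"dx":0,"dy":0.3,"dz":-2.7,"spin":0},{"grip":5,"dx":0,"dy":0.3,"dz":-2.1,"spin":0},{"grip":5,"dx":0,"dy":0.3,"dz":-1.5,"spin":0},{"grip":5,"dx":0,"dy":0.4,"dz":-0.9,"spin":0},{"grip":5,"dx":0,"dy":0.5,"dz":-0.4,"spin":0},{"grip":5,"dx":0,"dy":0.7,"dz":0.2,"spin":0}]' 4
python3 - <<'E'
from h import *
state();c=hull([380,310,50])
p=proj(c,[380,320,50])[0].astype(int);im=c["color"]
b=im[p[1]-35:p[1]+30,p[0]-45:p[0]+45]
cv2.imwrite("pics/s15.png",cv2.cvtColor(cv2.resize(b,None,fx=6,fy=6,interpolation=2),cv2.COLOR_RGB2BGR))
E
```

```text
clock: 29.5
eef_pos: [380.4, 328.6, 81.5]
eef_rot: [-1.57, -0.001, 0.001]
wrist_force: [-1.5, -1.3, 5.4]
finger_gap: 55.9
29.5 [380.4 328.6  81.5] [-1.57e+00 -1.00e-03  1.00e-03] [-1.5 -1.3  5.4] 55.9
near [367. 166.]
[[407, 168], [406, 176], [391, 188], [376, 182], [376, 175], [392, 163]]
[[367, 149], [375, 155], [375, 160], [369, 179], [362, 181], [354, 172], [361, 150]]
```

View pics/s15.png

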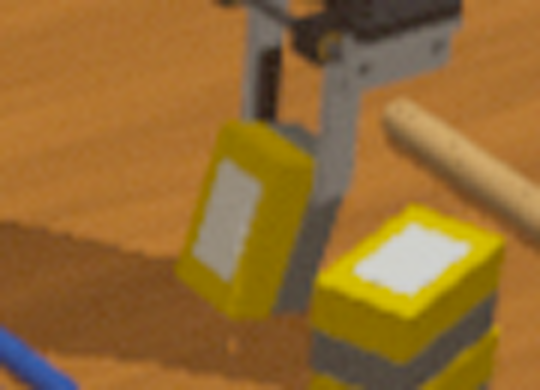

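```bash
python3 -m jog '[{"grip":5,"dx":0,"dy":0.2,"dz":0.5,"spin":0},{"grip":5,"dx":0,"dy":0.4,"dz":1,"spin":0},{"grip":5,"dx":0,"dy":0.6,"dz":1.5,"spin":0},{"grip":5,"dx":0,"dy":0.9,"dz":2,"spin":0},{"grip":5,"dx":0,"dy":1.2,"dz":2.6,"spin":0},{"grip":5,"dx":0,"dy":1.6,"dz":3.2,"spin":0},{"grip":5,"dx":0,"dy":2,"dz":3.8,"spin":0},{"grip":5,"dx":0,"dy":2.5,"dz":4.3,"spin":0},{"grip":5,"dx":0,"dy":3.1,"dz":4.8,"spin":0},{"grip":5,"dx":0,"dy":3.7,"dz":5.3,"spin":0},{"grip":5,"dx":0,"dy":4.4,"dz":5.7,"spin":0},{"grip":5,"dx":0,"dy":5.1,"dz":6.1,"spin":0},{"grip":5,"dx":0,"dy":5.7,"dz":6.4,"spin":0},{"grip":5,"dx":0,"dy":6.2,"dz":6.5,"spin":0},{"grip":5,"dx":0,"dy":6.6,"dz":6.6,"spin":0},{"grip":5,"dx":0,"dy":7,"dz":6.6,"spin":0},{"grip":5,"dx":0,"dy":7,"dz":6.6,"spin":0}]' 4
python3 - <<'E'
from h import *
state();c=hull([380,355,28],18)
p=proj(c,[380,350,30])[0].astype(int);im=c["color"]
b=im[p[1]-35:p[1]+30,p[0]-45:p[0]+45]
cv2.imwrite("pics/s16.png",cv2.cvtColor(cv2.resize(b,None,fx=6,fy=6,interpolation=2),cv2.COLOR_RGB2BGR))
for y in(305,315):print(y,proj(c,[[352,y,28],[352,y,56],[408,y,28],[408,y,56],[352,y+96,56],[408,y+96,56]]).round(1).tolist())
E
```

```text
clock: 31.68
eef_pos: [380.1, 393.7, 10.6]
eef_rot: [-1.571, 0.0, 0.001]
wrist_force: [0.2, 0.4, -2.1]
finger_gap: 55.9
31.68 [380.1 393.7  10.6] [-1.571e+00  0.000e+00  1.000e-03] [ 0.2  0.4 -2.1] 55.9
near [377. 168.]
[[366, 160], [387, 154], [407, 168], [406, 176], [389, 188], [376, 182], [366, 167]]
305 [[360.8, 168.0], [361.3, 161.0], [370.5, 175.2], [371.1, 168.1], [383.4, 153.9], [393.5, 160.7]]
315 [[363.1, 167.2], [363.6, 160.2], [372.9, 174.4], [373.5, 167.3], [385.6, 153.2], [395.7, 159.9]]
```

```bash
python3 -m jog '[{"grip":7.6,"dx":0,"dy":0,"dz":0,"spin":0},{"grip":7.6,"dx":0,"dy":0,"dz":0,"spin":0},{"grip":7.6,"dx":0,"dy":-0.7,"dz":-1,"spin":0},{"grip":7.6,"dx":0,"dy":-0.7,"dz":-2.8,"spin":0},{"grip":7.6,"dx":0,"dy":-0.7,"dz":-2.8,"spin":0},{"grip":5,"dx":0,"dy":-0.7,"dz":-2.8,"spin":0},{"grip":5,"dx":0,"dy":-0.7,"dz":-2.8,"spin":0},{"grip":5,"dx":0,"dy":-0.7,"dz":-2.8,"spin":0},{"grip":5,"dx":0,"dy":-3,"dz":-2.8,"spin":0},{"grip":5,"dx":0,"dy":-7,"dz":-2.8,"spin":0},{"grip":5,"dx":0,"dy":-11,"dz":-2.8,"spin":0},{"grip":5,"dx":0,"dy":-15,"dz":-2.8,"spin":0},{"grip":5,"dx":0,"dy":-15,"dz":-2.8,"spin":0}]' 30
python3 - <<'E'
from h import *
state();go(531,287.5,160,20.2)
c=hull([380,366,190],18)
p=proj(c,[380,366,180])[0].astype(int);im=c["color"]
b=im[p[1]-35:p[1]+45,p[0]-50:p[0]+50]
cv2.imwrite("pics/s17.png",cv2.cvtColor(cv2.resize(b,None,fx=6,fy=6,interpolation=2),cv2.COLOR_RGB2BGR))
y=366-48;z=monitor.read_state()["eef_pos"][2]-17
print(proj(c,[[352,y,z+28],[352,y,z+56],[408,y,z+28],[408,y,z+56],[352,y+96,z+56],[408,y+96,z+56]]).round(1).tolist())
E
```

```text
clock: 33.35
eef_pos: [380.9, 366.8, 163.1]
eef_rot: [-1.568, -0.003, 0.001]
wrist_force: [-0.5, 0.7, -4.7]
finger_gap: 55.7
33.35 [380.9 366.8 163.1] [-1.568e+00 -3.000e-03  1.000e-03] [-0.5  0.7 -4.7] 55.7
go dx 15.00 dy 0.31 dz -7.94 spin -20.1 dist 170.0 j [ 0.7   0.3   1.65 -0.    1.19  0.7 ]
near [384. 124.]
[[389, 116], [387, 132], [378, 135], [369, 129], [369, 122]]
[[366.5, 129.4], [367.1, 121.6], [376.9, 136.0], [377.5, 128.0], [390.2, 115.2], [401.0, 121.3]]
```

```bash
python3 -m jog '[{"grip":5,"dx":2,"dy":0,"dz":-1,"spin":-4},{"grip":5,"dx":6,"dy":0,"dz":-3,"spin":-8},{"grip":5,"dx":10,"dy":0,"dz":-5,"spin":-14},{"grip":5,"dx":13,"dy":0,"dz":-7,"spin":-20.1},{"grip":5,"dx":15,"dy":0,"dz":-7.9,"spin":-20.1},{"grip":5,"dx":15,"dy":0,"dz":-7.9,"spin":-20.1},{"grip":5,"dx":15,"dy":0.5,"dz":-7.9,"spin":-20.1},{"grip":5,"dx":15,"dy":1,"dz":-7.9,"spin":-20.1},{"grip":5,"dx":15,"dy":1,"dz":-7.9,"spin":-20.1}]' 30
python3 - <<'E'
from h import *
s=monitor.read_state();state();go(531,287.5,129,20.2)
c=hull([531,288,185],20)
z=s["eef_pos"][2]-17;x,y=s["eef_pos"][:2]
u=np.array([np.cos(np.radians(110.2)),np.sin(np.radians(110.2))]);v=np.array([-u[1],u[0]])
for zz in(z,56): print(zz,[proj(c,[*(np.array([x,y])+i*u+j*v),zz+h])[0].round(1).tolist() for h in(28,56) for i,j in((-48,28),(-48,-28),(48,-28),(48,28))])
p=proj(c,[531,288,120])[0].astype(int);im=c["color"]
b=im[p[1]-45:p[1]+45,p[0]-50:p[0]+50]
cv2.imwrite("pics/s18.png",cv2.cvtColor(cv2.resize(b,None,fx=6,fy=6,interpolation=2),cv2.COLOR_RGB2BGR))
E
```

```text
clock: 34.52
eef_pos: [529.6, 287.4, 150.3]
eef_rot: [-1.571, 0.001, 0.352]
wrist_force: [1.0, 0.1, -3.0]
finger_gap: 55.7
34.52 [529.6 287.4 150.3] [-1.571e+00  1.000e-03  3.520e-01] [ 1.   0.1 -3. ] 55.7
go dx 0.13 dy 2.13 dz -0.04 spin -0.0 dist 21.0 j [ 0.44  0.47  1.44 -0.    1.24  0.08]
near [394. 150.]
[[402, 143], [400, 161], [395, 166], [378, 160], [379, 152], [394, 141]]
133.2555756353453 [[376.6, 160.7], [392.9, 166.6], [409.2, 154.1], [393.3, 148.6], [377.4, 152.4], [393.9, 158.3], [410.3, 145.9], [394.2, 140.5]]
56 [[374.7, 182.5], [390.4, 188.8], [406.2, 175.6], [390.9, 169.9], [375.4, 174.8], [391.3, 180.9], [407.3, 168.0], [391.7, 162.3]]
```

```bash
python3 -m jog '[{"grip":5,"dx":0.1,"dy":0.8,"dz":0,"spin":0},{"grip":5,"dx":0.1,"dy":1.5,"dz":0,"spin":0},{"grip":5,"dx":0.1,"dy":2,"dz":0,"spin":0},{"grip":5,"dx":0.1,"dy":2.15,"dz":0,"spin":0},{"grip":5,"dx":0.1,"dy":2.15,"dz":0,"spin":0}]' 30
python3 -c "
from h import *
state()"
```

```text
clock: 35.2
eef_pos: [531.3, 287.5, 129.9]
eef_rot: [-1.571, -0.0, 0.352]
wrist_force: [-2.4, -0.4, 2.2]
finger_gap: 55.4
35.2 [531.3 287.5 129.9] [-1.571 -0.     0.352] [-2.4 -0.4  2.2] 55.4
```

Contact at z 129.9, with the box's weight taken off the wrist. Releasing slowly, then clearing upward.

```bash
python3 -m jog '[{"grip":6.5,"dx":0,"dy":0,"dz":0,"spin":0},{"grip":7.6,"dx":0,"dy":0,"dz":0,"spin":0},{"grip":7.6,"dx":0,"dy":0,"dz":0,"spin":0},{"grip":8,"dx":0,"dy":-2,"dz":0,"spin":0},{"grip":8,"dx":0,"dy":-6,"dz":0,"spin":0},{"grip":8,"dx":0,"dy":-9,"dz":0,"spin":0},{"grip":8,"dx":-5,"dy":-9,"dz":-5,"spin":0},{"grip":8,"dx":-9,"dy":-9,"dz":-10,"spin":0},{"grip":8,"dx":-13,"dy":-9,"dz":-16,"spin":0},{"grip":8,"dx":-15,"dy":-9,"dz":-21,"spin":0},{"grip":8,"dx":-15,"dy":-9,"dz":-26,"spin":0},{"grip":8,"dx":-15,"dy":-9,"dz":-30,"spin":0},{"grip":8,"dx":-15,"dy":-9,"dz":-30,"spin":0}]' 30
python3 - <<'E'
from h import *
state()
c=cam("top");im=cv2.cvtColor(c["color"],cv2.COLOR_RGB2HSV)
y=(im[...,0]>25)&(im[...,0]<36)&(im[...,1]>110)&(im[...,2]>150)|(im[...,1]<40)&(im[...,2]>200)
print(rect(c,y,168,(243,197)))
c2=hull([531,288,90],30)
u=np.array([np.cos(np.radians(110.2)),np.sin(np.radians(110.2))]);v=np.array([-u[1],u[0]])
for h in(28,56,84,112,140,168): print(h,[proj(c2,[*(np.array([531,287.5])+i*u+j*v),h])[0].round(1).tolist() for i,j in((-48,28),(-48,-28),(48,-28))])
p=proj(c2,[531,288,85])[0].astype(int)
a=cv2.resize(c["color"][130:290,180:440],(520,320),interpolation=2);b=cv2.resize(c2["color"][p[1]-40:p[1]+40,p[0]-34:p[0]+34],(272,320),interpolation=2)
cv2.imwrite("pics/end.png",cv2.cvtColor(np.hstack([a,b]),cv2.COLOR_RGB2BGR))
E
```

```text
clock: 36.83
eef_pos: [494.1, -47.9, 219.3]
eef_rot: [-1.571, 0.0, 0.348]
wrist_force: [0.1, 0.4, 0.1]
finger_gap: 80.0
36.83 [494.1 -47.9 219.3] [-1.571  0.     0.348] [0.1 0.4 0.1] 80.0
[(array([242., 196.]), 529.2, 286.4, 96.1, 55.8, 110.2)]
near [391. 178.]
[[406, 184], [405, 191], [391, 203], [376, 197], [377, 192]]
[[407, 170], [406, 176], [392, 188], [376, 182], [377, 175]]
[[409, 152], [408, 161], [394, 172], [378, 167], [378, 159], [394, 147]]
28 [[373.6, 197.7], [389.0, 204.1], [404.5, 190.6]]
56 [[374.3, 190.3], [389.8, 196.6], [405.5, 183.3]]
84 [[375.0, 182.7], [390.7, 189.0], [406.5, 175.8]]
112 [[375.7, 175.0], [391.6, 181.1], [407.6, 168.2]]
140 [[376.4, 167.0], [392.5, 173.1], [408.7, 160.3]]
168 [[377.1, 158.9], [393.5, 164.8], [409.8, 152.3]]
```

View pics/end.png

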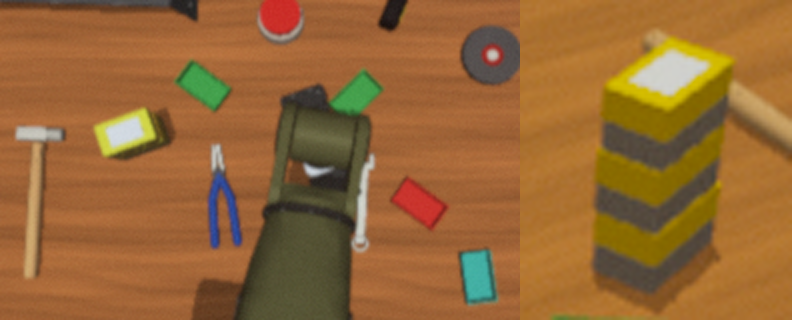

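The final picture shows a square three-box stack at top-view px (242,196), lids up and seated, with the bystanders where they were and the gripper clear. Handing in.

```bash
python3 -c "
from cell import ticket
print(ticket.sign_off())"
```

```text
the job is handed in; nothing more can be done
None
```

I turned both lid-down boxes right way up and stacked them on box c, and I handed the job in at about 37 s of the 72 s allowed. No verdict was reported.

**Method:** The tool can only shift and spin about its vertical axis. So I carried each box to a clear patch and gripped it lightly (4 N, 6 N for the first box's first lift) across its width near one end. The box then pivoted in the pads up onto its small end and, after a regrip, over onto its base. I then gripped it at the middle over the seam and stacked it.

**Last checks:**

| Item | Measured centre (mm) | Angle |
|---|---|---|
| Box c, at the start | (531, 287.5) | 110.2° |
| First box stacked | (529, 286), 2–3 mm off | 110.2° |
| Second box stacked, on top | (529, 286), 2–3 mm off | 110.2° |

- **Lids:** In the last side view all three lids are fully seated, and the seam heights match the calculated ones to about 1–2 pixels.
- **Surroundings:** In the last top view the bystanders in the crop look unmoved. The steel angle was outside that crop, so I did not recheck it. The gripper is clear of everything.

**What went less well:**
- When tipped onto its end, the first box's grip slipped about 11 mm off the seam, mostly onto the base. I let the box stand and regripped it.
- The first box's first attempt at the second quarter turn lifted it off the bench without tipping it, so I set it back down, pressed and dragged.
- While tipping past upright, the pads may have held mainly the base; gravity kept the lid seated.

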